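# Meter two grinding balls from the feeder into the pan

## Task

Stand the empty aluminium pan on the table under the spout of the ball feeder, and let go of it. Then draw the feeder's slide gate just far enough to let exactly two porcelain balls run into the pan, keeping the other two in their cells, and push the gate fully home again. Leave the pan standing under the spout with its two balls, and do not disturb the pots around.

Things in the scene. Friction and masses are not known exactly. Their poses are not given: they have to be found in the camera images.
- feeder: Ball feeder fixed to the table: a narrow plywood hopper (50 x 228 mm; flared boards widen its top to 100 mm), cells open at the top, 234 mm up, boards to 246 mm. Origin on the table under the row's middle; y runs along the row to the spout, z up. A closed chute under the gate leads balls from any cell to the spout in about 1 s. Its legs and 14 mm foot board keep to y below +45 mm, x -60 to +80 mm
- cell1 (a point): Floor centre of the cell nearest the spout, at feeder x = 0, y = +90 mm, 200 mm up (top of the gate). Six cells, 34 x 32 mm inside, stand in one row toward -y at a pitch of 36 mm, to y = -90 mm. Four hold one ball each; the other two, different each time, are empty under a flat wooden cap. Axes as the feeder's
- spout (a point): Centre of the spout's mouth, which opens straight down 90 mm above the table, at feeder x = 0, y = +134 mm; 34 mm (x) by 40 mm (y), axes as the feeder's. Balls fall out here. The spout's walls, 50 mm wide, rise to 165 mm and end 28 mm farther along +y; the table below is free
- gate (a joint): Opening of the slide gate in m: 0 fully home (starts up to 10 mm open), at most 0.20. It draws toward feeder -y and uncovers the cells in turn from the spout's end. The n-th cell empties at about 36 n mm and the next holds until about 36 n + 28 mm: 36 n + 6 to 36 n + 12 mm is safe. About 3 N of friction, no spring; it stays where left
- gate_tab (a point): Grip point on the gate's upright wooden tab, 14 mm thick along feeder y, 50 mm wide along x, from 197 to 255 mm above the table. The point is 230 mm up, at feeder x = 0, y = -183 mm with the gate home (75 mm beyond the hopper's end), and moves with the gate. Axes as the feeder's
- pan_center (a point): The catch pan: an open rectangular aluminium box, loose, 160 mm long (its x), 100 mm wide (y), 60 mm high, walls and floor 8 mm thick, 0.24 to 0.42 kg. This point is its centre, 30 mm above its underside; z up. An end wall can be pinched from above
- ball1_center (a point): Centre of a porcelain grinding ball, 30 mm in diameter, 45 g; it starts in one of the feeder's cells (the four balls are alike)
- ball2_center (a point): Centre of a porcelain grinding ball, 30 mm in diameter, 45 g; it starts in one of the feeder's cells (the four balls are alike)
- ball3_center (a point): Centre of a porcelain grinding ball, 30 mm in diameter, 45 g; it starts in one of the feeder's cells (the four balls are alike)
- ball4_center (a point): Centre of a porcelain grinding ball, 30 mm in diameter, 45 g; it starts in one of the feeder's cells (the four balls are alike)
- mug1: upright unglazed clay mug, 76 mm across, 95 mm high, with a side handle along its own +y, reaching 75 mm at most from the mug's axis; origin under its centre. A bystander
- mug2: upright unglazed clay mug, 76 mm across, 95 mm high, with a side handle along its own +y, reaching 75 mm at most from the mug's axis; origin under its centre. A bystander
- mug3: upright unglazed clay mug, 76 mm across, 95 mm high, with a side handle along its own +y, reaching 75 mm at most from the mug's axis; origin under its centre. A bystander
- jar1: closed squat clay jar, about 80 mm across at most, 75 to 85 mm high; origin under its centre. A bystander
- jar2: closed squat clay jar, about 80 mm across at most, 75 to 85 mm high; origin under its centre. A bystander
- bowl1: 90 mm wide, 50 mm high clay bowl lying upside down; origin at the centre of its underside. A bystander
- bowl2: 130 mm wide, 66 mm high clay bowl lying upside down; origin at the centre of its underside. A bystander

How it is judged:
On the way, in this order (a step that is already met when the one before it is completed fails the run):
1. the pan stands on the table under the spout, released, all four balls still in the feeder's cells (x of spout in the frame of pan_center between -0.07 and 0.07 m and y of spout in the frame of pan_center between -0.04 and 0.04 m and height (world z) of pan_center below 0.035 m and angle between pan_center's own z axis and vertical below 0.08 rad and contact force between the fingers and pan below 0.2 N and z of each of ball1_center, ball2_center, ball3_center, ball4_center in the frame of feeder above 0.208 m), for 0.2 s.
2. with the gate drawn, exactly two balls have run into the pan and two are still in their cells ((((x of ball1_center in the frame of pan_center between -0.074 and 0.074 m and y of ball1_center in the frame of pan_center between -0.044 and 0.044 m and z of ball1_center in the frame of pan_center between -0.025 and 0.025 m) and (x of ball2_center in the frame of pan_center between -0.074 and 0.074 m and y of ball2_center in the frame of pan_center between -0.044 and 0.044 m and z of ball2_center in the frame of pan_center between -0.025 and 0.025 m) and z of each of ball3_center, ball4_center in the frame of feeder above 0.208 m) or ((x of ball1_center in the frame of pan_center between -0.074 and 0.074 m and y of ball1_center in the frame of pan_center between -0.044 and 0.044 m and z of ball1_center in the frame of pan_center between -0.025 and 0.025 m) and z of each of ball2_center, ball4_center in the frame of feeder above 0.208 m and (x of ball3_center in the frame of pan_center between -0.074 and 0.074 m and y of ball3_center in the frame of pan_center between -0.044 and 0.044 m and z of ball3_center in the frame of pan_center between -0.025 and 0.025 m)) or ((x of ball1_center in the frame of pan_center between -0.074 and 0.074 m and y of ball1_center in the frame of pan_center between -0.044 and 0.044 m and z of ball1_center in the frame of pan_center between -0.025 and 0.025 m) and z of each of ball2_center, ball3_center in the frame of feeder above 0.208 m and (x of ball4_center in the frame of pan_center between -0.074 and 0.074 m and y of ball4_center in the frame of pan_center between -0.044 and 0.044 m and z of ball4_center in the frame of pan_center between -0.025 and 0.025 m)) or (z of each of ball1_center, ball4_center in the frame of feeder above 0.208 m and (x of ball2_center in the frame of pan_center between -0.074 and 0.074 m and y of ball2_center in the frame of pan_center between -0.044 and 0.044 m and z of ball2_center in the frame of pan_center between -0.025 and 0.025 m) and (x of ball3_center in the frame of pan_center between -0.074 and 0.074 m and y of ball3_center in the frame of pan_center between -0.044 and 0.044 m and z of ball3_center in the frame of pan_center between -0.025 and 0.025 m)) or (z of each of ball1_center, ball3_center in the frame of feeder above 0.208 m and (x of ball2_center in the frame of pan_center between -0.074 and 0.074 m and y of ball2_center in the frame of pan_center between -0.044 and 0.044 m and z of ball2_center in the frame of pan_center between -0.025 and 0.025 m) and (x of ball4_center in the frame of pan_center between -0.074 and 0.074 m and y of ball4_center in the frame of pan_center between -0.044 and 0.044 m and z of ball4_center in the frame of pan_center between -0.025 and 0.025 m)) or (z of each of ball1_center, ball2_center in the frame of feeder above 0.208 m and (x of ball3_center in the frame of pan_center between -0.074 and 0.074 m and y of ball3_center in the frame of pan_center between -0.044 and 0.044 m and z of ball3_center in the frame of pan_center between -0.025 and 0.025 m) and (x of ball4_center in the frame of pan_center between -0.074 and 0.074 m and y of ball4_center in the frame of pan_center between -0.044 and 0.044 m and z of ball4_center in the frame of pan_center between -0.025 and 0.025 m))) and value of joint gate above 0.02 m), for 0.2 s.
At the end, for the whole second after the job is handed in: Exactly two balls lie in the pan and the other two in their cells; the gate is home (within 6 mm); the pan stands still and level on the table, with the spout's centre over its inside (within 70 mm of its centre lengthwise and 40 mm crosswise) ((((x of ball1_center in the frame of pan_center between -0.074 and 0.074 m and y of ball1_center in the frame of pan_center between -0.044 and 0.044 m and z of ball1_center in the frame of pan_center between -0.025 and 0.025 m) and (x of ball2_center in the frame of pan_center between -0.074 and 0.074 m and y of ball2_center in the frame of pan_center between -0.044 and 0.044 m and z of ball2_center in the frame of pan_center between -0.025 and 0.025 m) and z of each of ball3_center, ball4_center in the frame of feeder above 0.208 m) or ((x of ball1_center in the frame of pan_center between -0.074 and 0.074 m and y of ball1_center in the frame of pan_center between -0.044 and 0.044 m and z of ball1_center in the frame of pan_center between -0.025 and 0.025 m) and z of each of ball2_center, ball4_center in the frame of feeder above 0.208 m and (x of ball3_center in the frame of pan_center between -0.074 and 0.074 m and y of ball3_center in the frame of pan_center between -0.044 and 0.044 m and z of ball3_center in the frame of pan_center between -0.025 and 0.025 m)) or ((x of ball1_center in the frame of pan_center between -0.074 and 0.074 m and y of ball1_center in the frame of pan_center between -0.044 and 0.044 m and z of ball1_center in the frame of pan_center between -0.025 and 0.025 m) and z of each of ball2_center, ball3_center in the frame of feeder above 0.208 m and (x of ball4_center in the frame of pan_center between -0.074 and 0.074 m and y of ball4_center in the frame of pan_center between -0.044 and 0.044 m and z of ball4_center in the frame of pan_center between -0.025 and 0.025 m)) or (z of each of ball1_center, ball4_center in the frame of feeder above 0.208 m and (x of ball2_center in the frame of pan_center between -0.074 and 0.074 m and y of ball2_center in the frame of pan_center between -0.044 and 0.044 m and z of ball2_center in the frame of pan_center between -0.025 and 0.025 m) and (x of ball3_center in the frame of pan_center between -0.074 and 0.074 m and y of ball3_center in the frame of pan_center between -0.044 and 0.044 m and z of ball3_center in the frame of pan_center between -0.025 and 0.025 m)) or (z of each of ball1_center, ball3_center in the frame of feeder above 0.208 m and (x of ball2_center in the frame of pan_center between -0.074 and 0.074 m and y of ball2_center in the frame of pan_center between -0.044 and 0.044 m and z of ball2_center in the frame of pan_center between -0.025 and 0.025 m) and (x of ball4_center in the frame of pan_center between -0.074 and 0.074 m and y of ball4_center in the frame of pan_center between -0.044 and 0.044 m and z of ball4_center in the frame of pan_center between -0.025 and 0.025 m)) or (z of each of ball1_center, ball2_center in the frame of feeder above 0.208 m and (x of ball3_center in the frame of pan_center between -0.074 and 0.074 m and y of ball3_center in the frame of pan_center between -0.044 and 0.044 m and z of ball3_center in the frame of pan_center between -0.025 and 0.025 m) and (x of ball4_center in the frame of pan_center between -0.074 and 0.074 m and y of ball4_center in the frame of pan_center between -0.044 and 0.044 m and z of ball4_center in the frame of pan_center between -0.025 and 0.025 m))) and x of spout in the frame of pan_center between -0.07 and 0.07 m and y of spout in the frame of pan_center between -0.04 and 0.04 m and height (world z) of pan_center below 0.035 m and angle between pan_center's own z axis and vertical below 0.08 rad and value of joint gate below 0.006 m and linear speed of pan below 0.02 m/s); the robot touches nothing.
It fails at once if a bystander pot is moved by more than 25 mm or tipped over (distance of any of mug1, mug2, mug3, jar1, jar2, bowl1, bowl2 from where it was at the start of the episode above 0.025 m or angle between any of mug1, mug2, mug3, jar1, jar2, bowl1, bowl2's own z axis and vertical above 0.5 rad).
It also fails if it takes over 69 s, if anything falls off the work surface, if the arm or the gripper's body presses on something with over 40 N, if the wrist force passes 120 N, or if a joint passes its speed limit or range.

## Robot

A 7-joint arm with a two-finger parallel gripper is mounted at the origin on the work surface. World frame = base frame: x ahead of the robot, y to its left, z up, the work surface at z = 0. Lengths are in m, angles in rad, forces in N, time in s.
With the tool pointing down it reaches from about 0.4 to 0.85 m from the base axis. Payload 6.9 kg.
Tool frame: the origin (TCP) lies midway between the tips of the shut fingers; the grasp point (between the pads) lies behind it (ctrl.pinch_z is the z of the grasp point in the tool frame, in m); z points along the fingers, y is the direction in which the jaws open and shut (so a half turn about z gives the same grasp; the last joint's range is limited). The gripper opens to 85 mm and grips with 20 to 120 N. Pads are 22 mm wide; open, the fingers measure 114 mm over their backs; the gripper's body (76 mm by 85 mm) begins 54 mm behind the grasp point. The pads swing forward as they close: fully open they stand 13 mm farther back than shut.
Start: joints at [-1.183, 0.507, -0.238, 1.5, 0.126, 1.149, -0.155], TCP at [0.174, 0.6, 0.231] pointing down, gripper open.
Joint ranges: [-3.08, 3.08], [-0.24, 2.05], [-1.43, 1.35], [0, 2.5], [-1.52, 4.66], [0.17, 1.96], [-2.89, 2.89]. Speed limits (rad/s): [2.39, 2.39, 3.14, 3.14, 3.14, 3.14, 3.14].

## Interface

Orientations are given as a unit quaternion [w, x, y, z].
In Python, from station import ctrl, get_state, vision, ticket, models gives the robot as it stands. Calls block until the motion is done:
- ctrl.movep(position, orientation): joint-space move of the TCP to a pose.
- ctrl.movel(position, frame=None, max_speed=0.15): straight line of the TCP; frame=None keeps the orientation; max_speed is the mean speed in m/s.
- ctrl.set_joints(angles): joint-space move.
- ctrl.ungrasp() and ctrl.close_gripper(force=None): open the fingers fully, or close them until they stop; force is the grip in N (None keeps the last).
- ctrl.pause(seconds).
- ctrl.ik(position, orientation): joint angles nearest the present ones, or None.
- get_state(): the state.
- vision.grab_frame(name): name is "side" or "top" or "wrist"; returns (picture, depth): 400x640x3 uint8, blue, green, red; 400x640 float32, m along the optical axis (not along the pixel's ray), 0 where there is no reading.
- vision.camera_info(name): a dict with "mtx" (3x3 intrinsics, pixels), "R" (3x3) and "t" (3): a world point X has camera coordinates R X + t; the wrist camera has in their place "hand_eye" (4x4, takes a point from camera to tool coordinates, whose origin is the TCP and whose axes are the flange's). Camera axes: x right, y down, z forward; pixel columns grow to the right and rows downward; lengths in m; the calibration is good to about 2 mm. A picture is of the moment at which its call begins: read the wrist's pose just before it. camera_info takes no time and is no camera call.
A pose or a line that the arm cannot do raises ctrl.Unreachable and nothing moves.
- ticket.close_job(): hands the job in, once; it reports no verdict.
Trained networks look in the newest picture that a camera, given by its name, has taken for a name from the list of things; names that differ only in an ending like _2 or _b are one class to them, and where a whole thing is asked for, a point or a joint stands for the part that bears it (a point fixed in the world has none). Each returns a list of dicts, best first, with "p" (0 to 1); they miss things now and then, are a little off and sometimes report something else, mostly with a low value. They report only what shows in the picture. A call takes as long as a camera call.
- models.recognise(camera, target): "point" ([column, row] in pixels, amid what is visible of it).
- models.masks_of(camera, target): "mask" (400x640 bool, what is visible of it) and "point" ([column, row] in pixels, amid what is visible of it).
The state is a dict: "time": time; "qpos": joint angles; "qd": joint speeds; "tau": joint torques, N m; "tcp_pos": TCP position; "eef_rot": TCP orientation; "contact_force": force on the tool from outside, world axes, zero at the start; "wrist_torque": the same for the moment, N m; "width": finger opening in m.
Only numpy, scipy, OpenCV 4.12 (cv2) and the standard library are available. Lean on these libraries where they do the work, as an engineer would, in place of code of your own. Each camera call takes 0.05 s, during which the arm holds its last target.

## Working session

There is one attempt and no reset: what is moved stays moved. The work goes in short steps, each a Python script; the robot and the scene stay as the last script left them, time stands still between calls to the robot, and variables do not carry over. Pictures are saved under pics/ and viewed, and the job is handed in when it is done.

```bash
mkdir -p pics; ls; python3 - <<'E'
from station import ctrl, get_state, vision, ticket, models
import cv2
s=get_state();print(s['time'],s['tcp_pos'],s['eef_rot'],s['width'],ctrl.pinch_z)
for n in ['side','top','wrist']:
    im,d=vision.grab_frame(n);cv2.imwrite(f'pics/{n}0.png',im)
    print(n,vision.camera_info(n))
E
```

```text
pics
0.0 [0.17432826 0.59963422 0.23040224] [-1.21518643e-04  1.40927648e-01  9.90019448e-01 -9.36008775e-04] 0.08526724161413897 -0.0187
side {'mtx': array([[411.660867  ,   0.        , 318.82389604],
       [  0.        , 411.660867  , 201.71059538],
       [  0.        ,   0.        ,   1.        ]]), 'R': array([[ 0.92024786, -0.39077387,  0.02096791],
       [-0.19953112, -0.51462676, -0.83387447],
       [ 0.336647  ,  0.76318745, -0.55155572]]), 't': array([-0.42615212,  0.28400394,  1.05651448])}
top {'mtx': array([[430.70490637,   0.        , 318.60447032],
       [  0.        , 430.70490637, 200.02249288],
       [  0.        ,   0.        ,   1.        ]]), 'R': array([[-0.02886949, -0.99955704, -0.00723051],
       [-0.99502937,  0.02942689, -0.09513465],
       [ 0.09530529,  0.00444808, -0.99543815]]), 't': array([0.13410556, 0.51820278, 1.28656193])}
wrist {'mtx': array([[301.25234755,   0.        , 317.1206047 ],
       [  0.        , 301.25234755, 198.55758249],
       [  0.        ,   0.        ,   1.        ]]), 'hand_eye': array([[ 1.85241232e-05, -9.63621390e-01, -2.67271055e-01,
         6.80334066e-02],
       [ 9.99998641e-01,  4.58417820e-04, -1.58347532e-03,
         6.12987988e-04],
       [ 1.64839250e-03, -2.67270663e-01,  9.63620089e-01,
        -1.42941600e-01],
       [ 0.00000000e+00,  0.00000000e+00,  0.00000000e+00,
         1.00000000e+00]])}
```

View pics/side0.png

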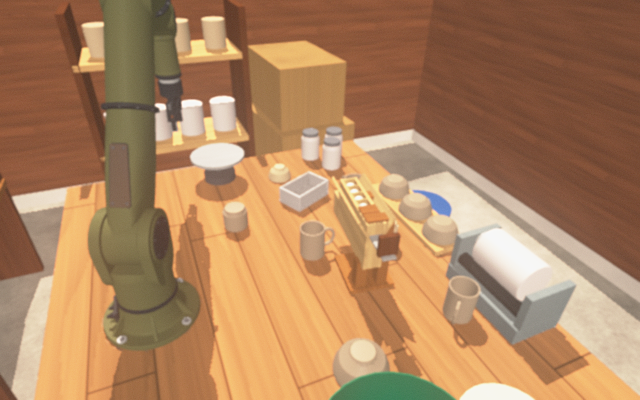

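View pics/top0.png

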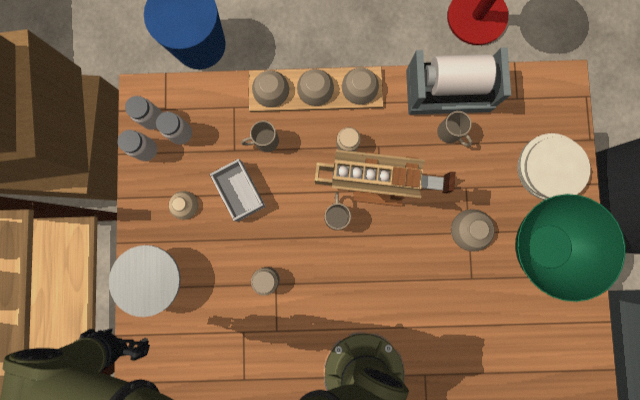

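View pics/wrist0.png

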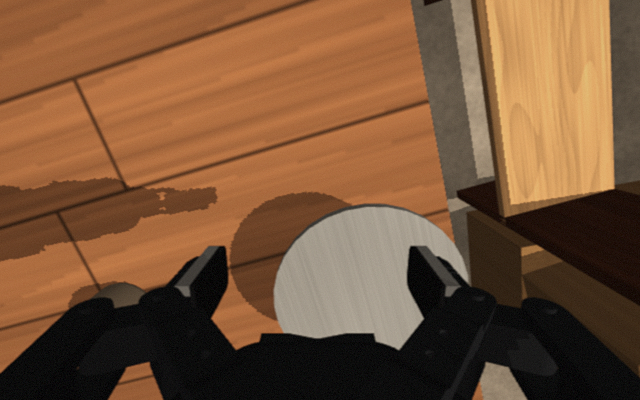

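```bash
cat > h.py <<'E'
from station import ctrl, get_state, vision, ticket, models
import cv2, numpy as np
from scipy.spatial.transform import Rotation as Ro
def cloud(name,d,pose=None):
    c=vision.camera_info(name);K=c['mtx']
    v,u=np.mgrid[0:400,0:640]
    P=np.stack([(u-K[0,2])*d/K[0,0],(v-K[1,2])*d/K[1,1],d],-1)
    if name=='wrist':
        p,q=pose; H=c['hand_eye']; R=Ro.from_quat(np.roll(q,-1)).as_matrix()
        return (P@H[:3,:3].T+H[:3,3])@R.T+p
    return (P-c['t'])@c['R']
def proj(name,X,pose=None):
    c=vision.camera_info(name);K=c['mtx'];X=np.atleast_2d(X)
    if name=='wrist':
        p,q=pose; H=c['hand_eye']; R=Ro.from_quat(np.roll(q,-1)).as_matrix()
        P=((X-p)@R-H[:3,3])@H[:3,:3]
    else: P=X@c['R'].T+c['t']
    q=P@K.T; return q[:,:2]/q[:,2:]
def wgrab():
    s=get_state();pose=(s['tcp_pos'],s['eef_rot']); im,d=vision.grab_frame('wrist'); return im,d,pose
E
python3 - <<'E'
from h import *
im,d=vision.grab_frame('top');P=cloud('top',d);np.save('top.npy',P)
z=cv2.resize(im[130:240,200:470],None,fx=2.9,fy=2.9,interpolation=cv2.INTER_CUBIC);cv2.imwrite('pics/topz.png',z)
for t in ['pan_center','gate_tab','mug1','jar1','bowl1','feeder','ball1_center']:
    for r in models.masks_of('top',t):
        m=r['mask']&(d>0); Q=P[m]
        print(t,round(r['p'],2),r['point'],m.sum(),Q.mean(0).round(3) if len(Q) else '',Q[:,2].max().round(3) if len(Q) else '')
        if t=='pan_center' and r['p']>.5:
            Q2=Q[Q[:,2]>.05];print(len(Q2), cv2.minAreaRect(Q2[:,:2].astype(np.float32)*1000))
E
```

```text
pan_center 0.78 [237.3, 187.9] 1928 [0.56  0.367 0.023] 0.066
466 ((557.5752563476562, 365.05548095703125), (161.1566162109375, 100.4490966796875), 26.681928634643555)
gate_tab 0.61 [444.7, 181.5] 535 [ 0.541 -0.188  0.216] 0.261
mug1 0.83 [333.5, 215.4] 678 [0.474 0.064 0.029] 0.101
mug1 0.65 [259.8, 137.8] 776 [0.718 0.285 0.043] 0.099
mug1 0.55 [454.7, 129.9] 757 [ 0.729 -0.297  0.048] 0.103
jar1 0.92 [348.0, 139.9] 470 [0.694 0.027 0.078] 0.092
jar1 0.61 [266.4, 280.6] 576 [0.286 0.282 0.07 ] 0.083
bowl1 0.93 [473.9, 231.6] 1443 [ 0.416 -0.336  0.045] 0.073
bowl1 0.65 [182.5, 205.6] 649 [0.517 0.53  0.034] 0.055
bowl1 0.19 [376.7, 180.7] 3693 [ 0.559 -0.045  0.193] 0.261
feeder 0.58 [378.6, 179.7] 3730 [ 0.559 -0.044  0.192] 0.261
feeder 0.3 [348.0, 142.2] 438 [0.694 0.028 0.079] 0.092
ball1_center 0.6 [370.6, 175.0] 108 [ 0.565 -0.016  0.225] 0.235
```

View pics/topz.png

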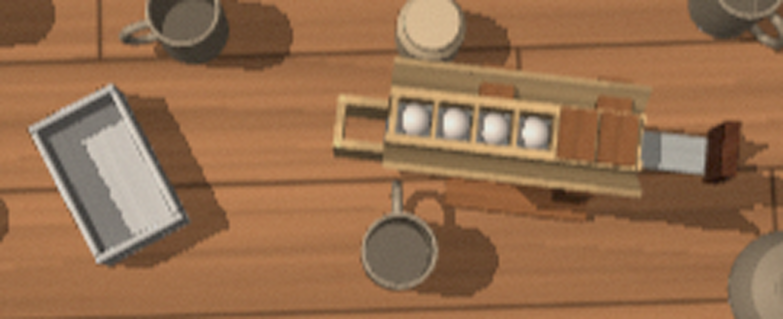

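```bash
python3 - <<'E'
from h import *
im,d=vision.grab_frame('top');P=np.load('top.npy')
hsv=cv2.cvtColor(im,cv2.COLOR_BGR2HSV)
m=((hsv[...,1]<50)&(hsv[...,2]>120)).astype(np.uint8)
m[:, :336]=0;m[:,395:]=0;m[:160]=0;m[190:]=0
n,l,st,c=cv2.connectedComponentsWithStats(m)
cc=vision.camera_info('top');C=-cc['R'].T@cc['t']
def ray(uv,z):
    r=cc['R'].T@np.linalg.inv(cc['mtx'])@np.array([uv[0],uv[1],1]);return C+r*(z-C[2])/r[2]
for i in range(1,n):
    if st[i,4]>15:print(c[i],st[i,4],ray(c[i],.217).round(4))
# boards: top points z>.238
Q=P.reshape(-1,3);B=Q[(Q[:,2]>.236)&(Q[:,2]<.252)&(Q[:,0]>.45)&(Q[:,0]<.68)&(Q[:,1]>-.16)&(Q[:,1]<.15)]
r=cv2.minAreaRect(B[:,:2].astype(np.float32)*1000);print('boards',len(B),r)
T=Q[(Q[:,2]>.245)&(Q[:,0]>.45)&(Q[:,0]<.68)&(Q[:,1]>-.35)&(Q[:,1]<-.17)]
print('tab',len(T),cv2.minAreaRect(T[:,:2].astype(np.float32)*1000),T.mean(0))
S=Q[(Q[:,2]>.145)&(Q[:,2]<.18)&(Q[:,0]>.5)&(Q[:,0]<.64)&(Q[:,1]>.08)&(Q[:,1]<.16)]
print('spout',len(S),cv2.minAreaRect(S[:,:2].astype(np.float32)*1000))
S=Q[(Q[:,2]>.05)&(Q[:,2]<.07)&(Q[:,0]>.45)&(Q[:,0]<.67)&(Q[:,1]>.27)&(Q[:,1]<.45)]
print('pan',np.array(cv2.boxPoints(cv2.minAreaRect(S[:,:2].astype(np.float32)*1000))))
z=cv2.resize(im[150:215,300:470],None,fx=4.7,fy=4.7,interpolation=cv2.INTER_CUBIC);cv2.imwrite('pics/topz2.png',z)
im,d=vision.grab_frame('side');z=cv2.resize(im[160:310,260:480],None,fx=3.6,fy=3.6,interpolation=cv2.INTER_CUBIC);cv2.imwrite('pics/sidez.png',z)
E
```

```text
[342.30769231 170.67032967] 91 [0.5788 0.0539 0.217 ]
[356.03296703 172.07692308] 91 [0.574  0.0182 0.217 ]
[369.83516484 173.61538462] 91 [ 0.5688 -0.0177  0.217 ]
[383.61363636 175.28409091] 88 [ 0.5633 -0.0534  0.217 ]
boards 1279 ((565.7532958984375, -35.963356018066406), (227.20016479492188, 103.42633819580078), 81.83518981933594)
tab 127 ((537.5343627929688, -217.75555419921875), (16.11587142944336, 49.87034225463867), 83.02486419677734) [ 0.53714632 -0.21633334  0.25398732]
spout 164 ((583.73046875, 102.20614624023438), (46.706329345703125, 50.55557632446289), 81.38745880126953)
pan [[463.0248  373.7491 ]
 [508.13016 283.99655]
 [652.12573 356.36185]
 [607.0204  446.1144 ]]
```

View pics/sidez.png

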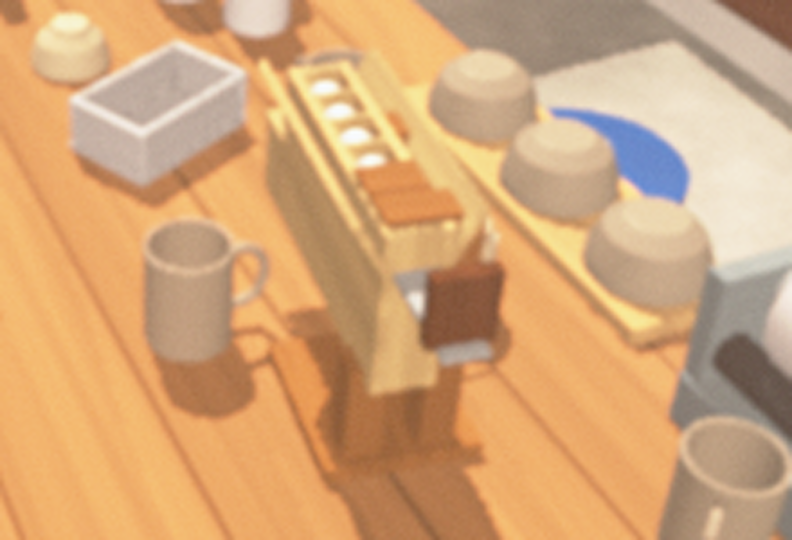

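View pics/topz2.png

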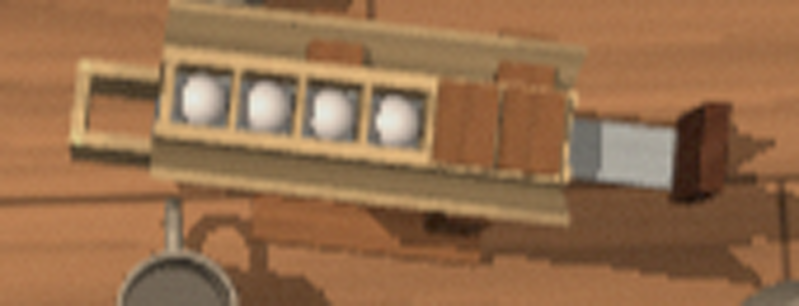

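```bash
cat >> h.py <<'E'
Y=np.array([.142,.990]);Y/=np.linalg.norm(Y);X=np.array([Y[1],-Y[0]]);O=np.array([.5659,-.0356])
def f2w(x,y): return O+x*X+y*Y
def quat(deg):  # tool down, tool y axis at angle deg in world xy
    a=np.radians(deg);y=np.array([np.cos(a),np.sin(a),0]);z=np.array([0,0,-1.]);x=np.cross(y,z)
    return np.roll(Ro.from_matrix(np.stack([x,y,z],1)).as_quat(),1)
E
python3 - <<'E'
from h import *
P=np.load('top.npy').reshape(-1,3)
for nm,lo,hi,b in [('mug1',.015,.12,(.40,.56,0,.13)),('jar1',.015,.12,(.64,.76,-.05,.09)),('mug2',.015,.12,(.64,.78,.2,.37))]:
    Q=P[(P[:,2]>lo)&(P[:,2]<hi)&(P[:,0]>b[0])&(P[:,0]<b[1])&(P[:,1]>b[2])&(P[:,1]<b[3])]
    F=np.c_[(Q[:,:2]-O)@X,(Q[:,:2]-O)@Y]
    print(nm,Q.min(0).round(3),Q.max(0).round(3),'feeder x',F[:,0].min().round(3),F[:,0].max().round(3),'y',F[:,1].min().round(3),F[:,1].max().round(3))
    if nm=='mug1':
        k=F[:,0]>-.09; print(np.c_[F[k],Q[k,2]].round(3)[:40])
w=f2w(0,.245);print('wall target',w)
for p,a in [((.630,.401,.15),26.7),((.630,.401,.023),26.7),((*f2w(0,.335),.15),81.8),((*w,.035),81.8),((*f2w(0,-.183),.211),81.8),((*f2w(0,-.265),.211),81.8),((*f2w(0,-.183),.33),81.8)]:
    j=ctrl.ik(np.array(p),quat(a)); print(np.round(p,3),None if j is None else np.round(j,2))
E
```

```text
mug1 [0.429 0.001 0.015] [0.56  0.11  0.115] feeder x -0.15 -0.026 y 0.03 0.144
[[-0.027  0.144  0.108]
 [-0.026  0.141  0.107]
 [-0.027  0.138  0.112]
 [-0.027  0.135  0.115]
 [-0.026  0.132  0.114]
 [-0.027  0.138  0.09 ]
 [-0.027  0.135  0.095]
 [-0.027  0.132  0.099]
 [-0.027  0.129  0.099]
 [-0.027  0.126  0.099]
 [-0.027  0.123  0.103]
 [-0.027  0.121  0.106]
 [-0.027  0.118  0.11 ]
 [-0.026  0.115  0.109]
 [-0.028  0.042  0.018]
 [-0.027  0.036  0.016]
 [-0.042  0.1    0.059]
 [-0.043  0.097  0.066]
 [-0.042  0.094  0.064]
 [-0.031  0.041  0.016]
 [-0.03   0.035  0.018]
 [-0.047  0.1    0.071]
 [-0.047  0.097  0.074]
 [-0.047  0.094  0.077]
 [-0.045  0.091  0.065]
 [-0.034  0.038  0.015]
 [-0.033  0.032  0.015]
 [-0.05   0.1    0.072]
 [-0.05   0.097  0.073]
 [-0.049  0.094  0.075]
 [-0.048  0.091  0.068]
 [-0.037  0.038  0.016]
 [-0.036  0.035  0.016]
 [-0.036  0.032  0.016]
 [-0.053  0.099  0.079]
 [-0.053  0.097  0.079]
 [-0.053  0.094  0.079]
 [-0.052  0.091  0.078]
 [-0.04   0.037  0.015]
 [-0.056  0.099  0.077]]
jar1 [ 0.662 -0.01   0.017] [0.733 0.061 0.092] feeder x 0.086 0.158 y 0.044 0.114
mug2 [0.64  0.24  0.015] [0.753 0.369 0.099] feeder x 0.016 0.142 y 0.293 0.411
wall target [0.60068541 0.20691799]
[0.63  0.401 0.15 ] [-0.6   0.76  0.01  1.23 -0.    1.15 -0.13]
[0.63  0.401 0.023] [-0.6   0.87 -0.    1.35  0.    0.92 -0.14]
[0.613 0.296 0.15 ] [-0.37  0.66 -0.21  1.45  0.14  1.05  0.82]
[0.601 0.207 0.035] [-0.26  0.72 -0.18  1.69  0.18  0.74  0.9 ]
[ 0.54  -0.217  0.211] [ 0.09  0.48  0.38  1.65 -0.2   1.05  1.96]
[ 0.528 -0.298  0.211] [ 0.1   0.56  0.62  1.59 -0.35  1.11  2.23]
[ 0.54  -0.217  0.33 ] [-0.04  0.43  0.61  1.45 -0.25  1.34  2.01]
```

```bash
python3 - <<'E'
from h import *
ctrl.movep([.6255,.3992,.18],quat(26.7))
im,d,pose=wgrab();cv2.imwrite('pics/w1.png',im)
P=cloud('wrist',d,pose);Q=P.reshape(-1,3)
S=Q[(Q[:,2]>.05)&(Q[:,2]<.07)&(Q[:,0]>.45)&(Q[:,0]<.68)&(Q[:,1]>.27)&(Q[:,1]<.47)]
print(pose,len(S),cv2.minAreaRect(S[:,:2].astype(np.float32)*1000))
print(proj('wrist',[.6255,.3992,.06],pose), get_state()['time'])
E
```

```text
(array([0.62399348, 0.40140928, 0.18035221]), array([-6.42672441e-04,  5.23370687e-01,  8.52104732e-01,  4.86124955e-04])) 5610 ((577.0161743164062, 326.0750732421875), (160.00225830078125, 188.33868408203125), 26.37616539001465)
[[317.65433665 196.25372467]] 2.5083
```

View pics/w1.png

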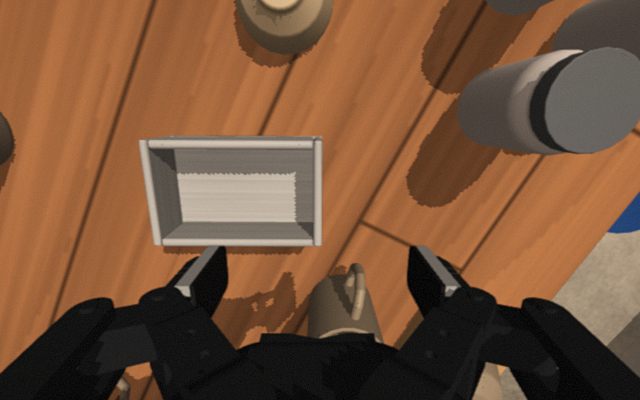

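```bash
python3 - <<'E'
from h import *
q=quat(26.6)
ctrl.movel([.6255,.3992,.08],(q),max_speed=.12)
ctrl.movel([.6255,.3992,.022],(q),max_speed=.08)
print(get_state()['contact_force'].round(1))
ctrl.close_gripper(force=70)
s=get_state();print(s['width'],s['tcp_pos'],s['contact_force'])
ctrl.movel([.6255,.3992,.05],q,max_speed=.06)
s=get_state();print(s['width'],s['contact_force'],s['time'])
im,d=vision.grab_frame('side');cv2.imwrite('pics/s2.png',im)
im,d=vision.grab_frame('wrist');cv2.imwrite('pics/w2.png',im)
E
```

```text
[0.8 0.5 0.4]
0.007185278243533509 [0.62565933 0.39927447 0.02224233] [ 0.31503726 -0.0182404   0.39361714]
0.00688464955639629 [ 0.34194152  1.36938256 -2.77047338] 5.675
```

View pics/s2.png

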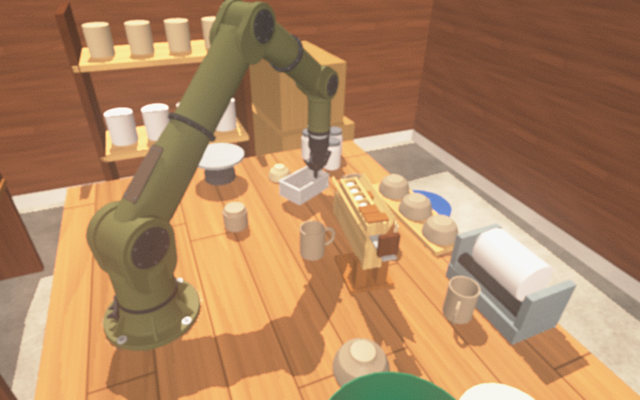

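View pics/w2.png

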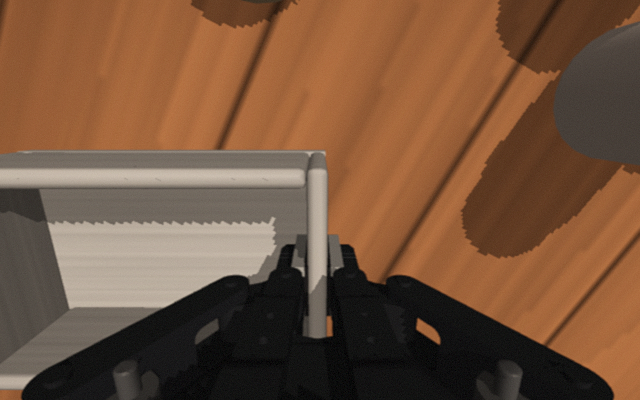

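```bash
python3 - <<'E'
from h import *
ctrl.movel([.6255,.3992,.15],max_speed=.12)
q=quat(81.8); a=f2w(0,.335); b=f2w(.016,.252)
ctrl.movel([*a,.15],q,max_speed=.1)
ctrl.movel([*a,.036],q,max_speed=.1)
s=get_state();print(s['width'],s['tcp_pos'],s['contact_force'].round(1),s['time'])
im,d=vision.grab_frame('top');cv2.imwrite('pics/t3.png',im)
im,d=vision.grab_frame('side');cv2.imwrite('pics/s3.png',im)
E
```

```text
0.007172476599112691 [0.61398183 0.29627386 0.0368409 ] [-0.4 -0.3 -3. ] 9.2417
```

View pics/t3.png

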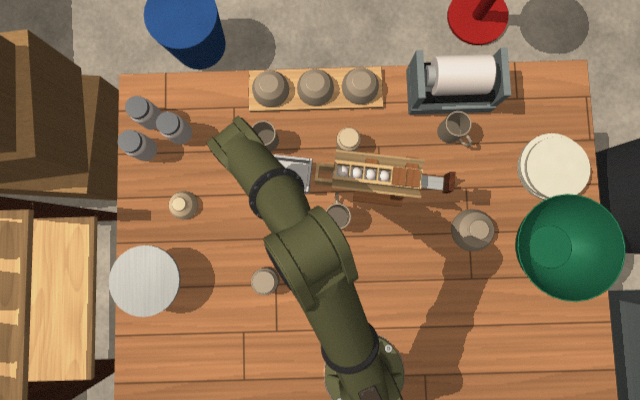

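View pics/s3.png

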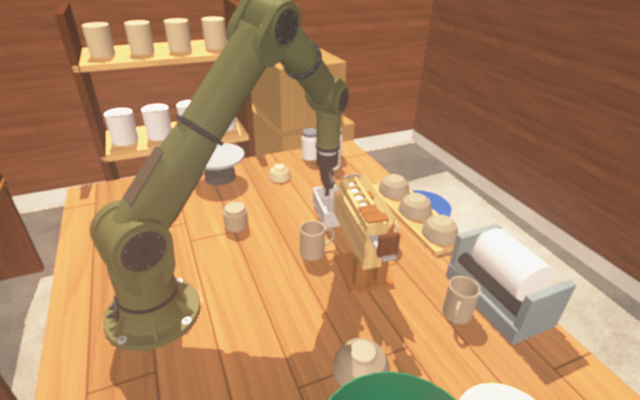

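```bash
python3 - <<'E'
from h import *
q=quat(81.8); b=f2w(.016,.252)
ctrl.movel([*b,.034],q,max_speed=.06)
s=get_state();print(s['tcp_pos'],s['contact_force'].round(1))
z=.034
while z>.018:
    z-=.002; ctrl.movel([*b,z],q,max_speed=.03)
    f=get_state()['contact_force'];print(round(z,3),f.round(1))
    if f[2]>0.5: break
s=get_state();print(s['time'])
im,d=vision.grab_frame('side');cv2.imwrite('pics/s4.png',im[100:300,220:480])
E
```

```text
[0.61741096 0.21224713 0.03401966] [-0.3 -0.4 -2.7]
0.032 [-0.3  0.5 -3.2]
0.03 [-0.   1.3 -3.9]
0.028 [-0.8 -0.2 -3.7]
0.026 [-0.3  0.1 -4.4]
0.024 [ 0.5  1.1 -2.7]
0.022 [ 1.1 -0.4 -1.1]
0.02 [-4.  -1.3 12.9]
12.65
```

View pics/s4.png

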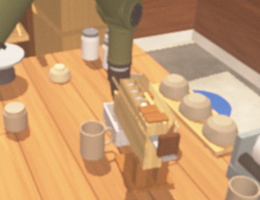

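```bash
python3 - <<'E'
from h import *
q=quat(81.8); b=f2w(.016,.252)
ctrl.movel([*b,.022],q,max_speed=.03)
ctrl.ungrasp()
s=get_state();print(s['width'],s['contact_force'].round(1))
ctrl.movel([*b,.10],q,max_speed=.1)
im,d,pose=wgrab();cv2.imwrite('pics/w5.png',im)
c=f2w(.016,.176);print(proj('wrist',[*c,.06],pose))
ctrl.movel([*b,.33],q,max_speed=.25)
ctrl.movep([*f2w(0,-.18),.36],q)
s=get_state();print(s['tcp_pos'],s['time'])
im,d=vision.grab_frame('top');cv2.imwrite('pics/t5.png',im)
im,d=vision.grab_frame('side');cv2.imwrite('pics/s5.png',cv2.resize(im[130:330,200:500],None,fx=2.6,fy=2.6))
im,d,pose=wgrab();cv2.imwrite('pics/w5b.png',im)
E
```

```text
0.08530252992796697 [-0.1  0.7 -0.2]
[[199.11198045 225.28505472]]
[ 0.54101277 -0.21216593  0.35980857] 17.325
```

View pics/w5.png

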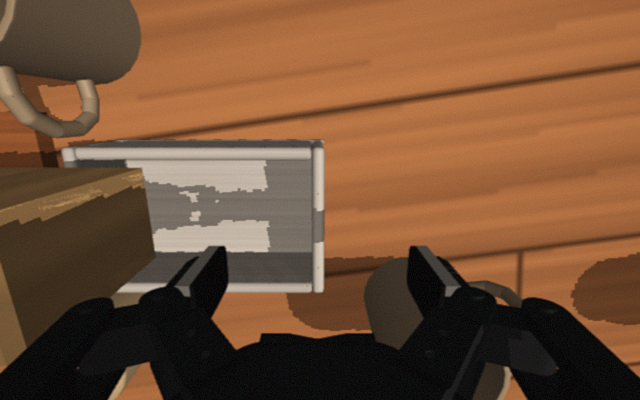

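View pics/s5.png

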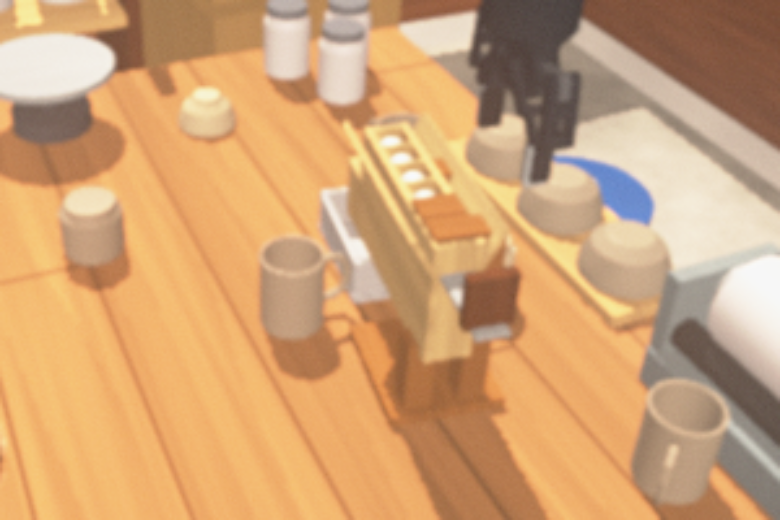

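View pics/w5b.png

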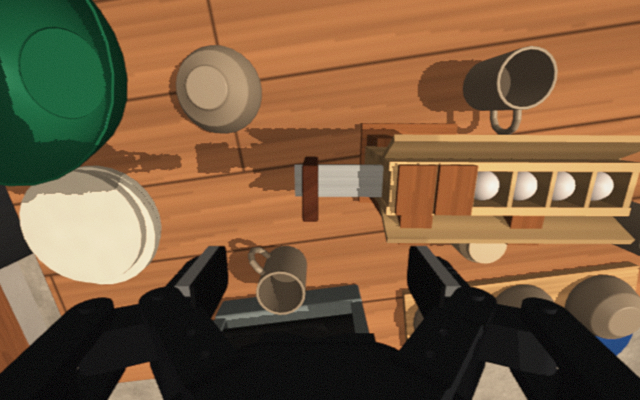

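View pics/t5.png

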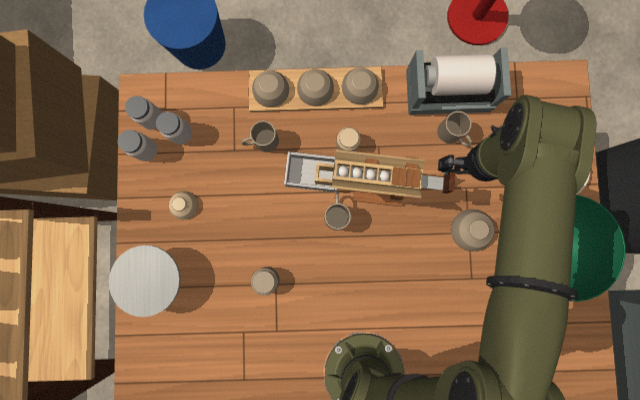

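```bash
python3 - <<'E'
from h import *
im,d=vision.grab_frame('top');Q=cloud('top',d).reshape(-1,3)
S=Q[(Q[:,2]>.045)&(Q[:,2]<.07)&(Q[:,0]>.5)&(Q[:,0]<.665)&(Q[:,1]>.13)&(Q[:,1]<.24)]
F=np.c_[(S[:,:2]-O)@X,(S[:,:2]-O)@Y];print('pan visible feeder range',F.min(0),F.max(0), cv2.minAreaRect(F.astype(np.float32)))
im,d,pose=wgrab();Q=cloud('wrist',d,pose).reshape(-1,3)
F=np.c_[(Q[:,:2]-O)@X,(Q[:,:2]-O)@Y,Q[:,2]]
T=F[(F[:,2]>.248)&(F[:,2]<.262)&(abs(F[:,0])<.05)&(F[:,1]<-.15)&(F[:,1]>-.23)]
print('tab',len(T),T.min(0),T.max(0),T.mean(0))
B=F[(F[:,2]>.238)&(F[:,2]<.252)&(abs(F[:,0])<.06)&(F[:,1]>-.13)]
print('boards',B.min(0),B.max(0))
E
```

```text
pan visible feeder range [-0.0344706   0.16407157] [0.06665273 0.25608263] ((0.01614997163414955, 0.21040670573711395), (0.10117098689079285, 0.0918806865811348), 0.45500093698501587)
tab 920 [-0.02788155 -0.19084233  0.24867304] [ 0.02192732 -0.17774483  0.25720559] [-0.00402192 -0.18416225  0.2550882 ]
boards [-0.05175476 -0.11354341  0.23800153] [0.04783244 0.11557071 0.24749448]
```

```bash
python3 - <<'E'
from h import *
q=quat(81.8); fy=lambda p:(np.array(p[:2])-O)@Y
t=f2w(-.002,-.184)
ctrl.movel([*t,.32],q,max_speed=.12)
ctrl.movel([*t,.213],q,max_speed=.1)
print(get_state()['contact_force'].round(1))
ctrl.close_gripper(force=40)
s=get_state();print(s['width'],fy(s['tcp_pos']),s['contact_force'].round(1))
# push home to find zero
y=-.184
for i in range(14):
    y+=.001; ctrl.movel([*f2w(-.002,y),.213],q,max_speed=.02)
    s=get_state();f=s['contact_force'];print(round(y,3),fy(s['tcp_pos']).round(4),(f[:2]@Y).round(1))
    if f[:2]@Y<-10: break
print(get_state()['time'],get_state()['width'])
E
```

```text
[0.3 0.7 1. ]
0.014018468712093933 -0.1840658387326516 [-0.2  1.   1.9]
-0.183 -0.1835 -2.1
-0.182 -0.1827 -4.8
-0.181 -0.1827 -7.0
-0.18 -0.1827 -10.0
20.925 0.013694340401374221
```

```bash
python3 - <<'E'
from h import *
q=quat(81.8); fy=lambda p:(np.array(p[:2])-O)@Y
ctrl.movel([*f2w(-.002,-.2625),.213],q,max_speed=.05)
s=get_state();print('opening',-.1827-fy(s['tcp_pos']),s['contact_force'].round(1),s['width'])
ctrl.movel([*f2w(-.002,-.2637),.213],q,max_speed=.02)
s=get_state();print('opening',-.1827-fy(s['tcp_pos']),s['contact_force'].round(1),s['width'])
ctrl.pause(1.5)
im,d=vision.grab_frame('top');cv2.imwrite('pics/t6.png',cv2.resize(im[130:240,270:480],None,fx=3.6,fy=3.6))
im,d=vision.grab_frame('side');cv2.imwrite('pics/s6.png',cv2.resize(im[130:330,200:500],None,fx=2.6,fy=2.6))
print(get_state()['time'])
E
```

```text
opening 0.08003555964268697 [-1.6  2.2  5.7] 0.013868296089759346
opening 0.08114520832000902 [-3.1  2.2  5.6] 0.013779663939565638
24.575
```

View pics/t6.png

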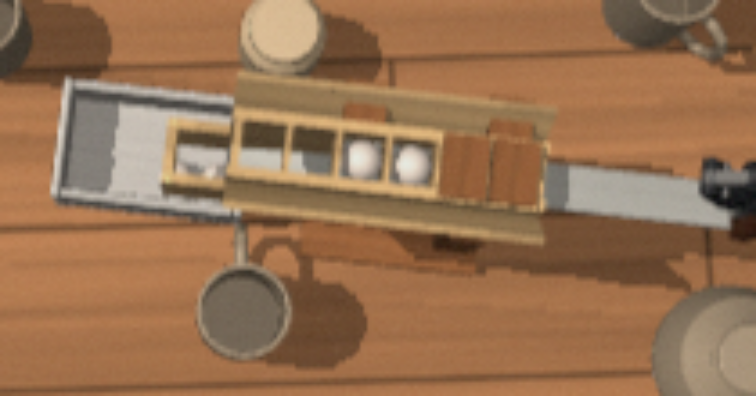

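View pics/s6.png

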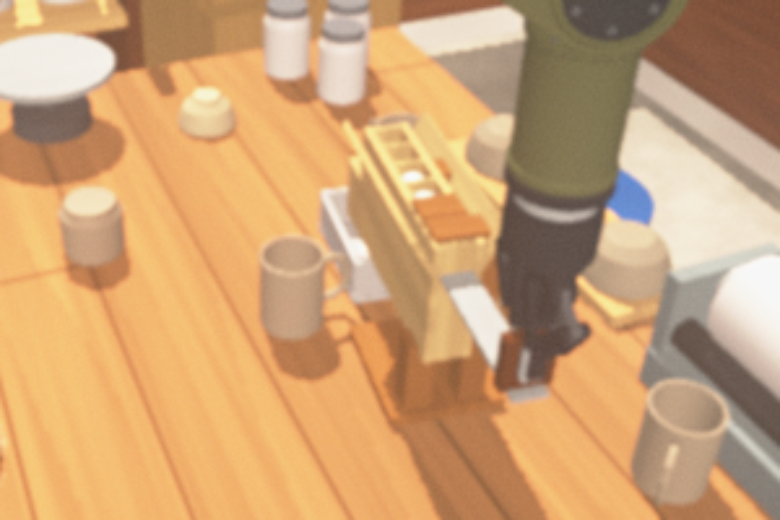

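```bash
python3 - <<'E'
from h import *
ctrl.pause(.5)
im,d=vision.grab_frame('top');cv2.imwrite('pics/t7.png',cv2.resize(im[150:200,280:345],None,fx=10,fy=10,interpolation=cv2.INTER_CUBIC))
for r in models.masks_of('top','ball1_center'): print(r['p'],r['point'],r['mask'].sum())
E
```

```text
0.62 [367.5, 175.3] 111
0.42 [474.0, 232.2] 1495
```

View pics/t7.png

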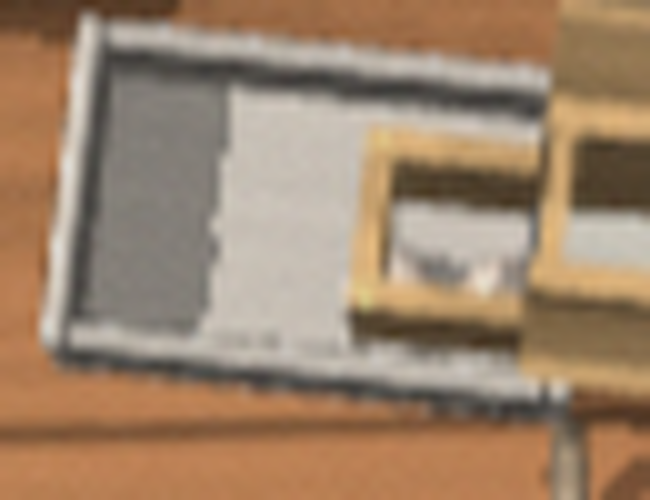

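```bash
python3 - <<'E'
from h import *
q=quat(81.8); fy=lambda p:(np.array(p[:2])-O)@Y
ctrl.movel([*f2w(-.002,-.188),.213],q,max_speed=.05)
y=-.188
for i in range(12):
    y+=.001; ctrl.movel([*f2w(-.002,y),.213],q,max_speed=.02)
    s=get_state();f=s['contact_force'];print(round(y,3),fy(s['tcp_pos']).round(4),(f[:2]@Y).round(1))
    if f[:2]@Y<-10 and fy(s['tcp_pos'])>-.1845: break
# unload to actual position before release
ctrl.movel([*f2w(-.002,-.1825),.213],q,max_speed=.02)
ctrl.ungrasp()
ctrl.movel([*f2w(-.002,-.1825),.33],q,max_speed=.15)
im,d,pose=wgrab();cv2.imwrite('pics/w8.png',im);Q=cloud('wrist',d,pose).reshape(-1,3)
F=np.c_[(Q[:,:2]-O)@X,(Q[:,:2]-O)@Y,Q[:,2]]
T=F[(F[:,2]>.248)&(F[:,2]<.262)&(abs(F[:,0])<.05)&(F[:,1]<-.15)&(F[:,1]>-.23)]
print('tab',len(T),T.min(0),T.max(0),T.mean(0))
# view pan from beyond its far end, camera looking back; tilt tool
c=np.array([*f2w(.01,.15),.03])
tried=0
for yf,zz in [(.30,.25),(.28,.28),(.32,.22),(.26,.3)]:
  for tilt in (25,35,45,15):
    # rotate tool about its x so that it points toward -Y
    Rm=Ro.from_quat(np.roll(quat(81.8),-1)); ax=np.array([X[0],X[1],0])
    for R0 in (Rm,):
        Rt=Ro.from_rotvec(-np.radians(tilt)*ax)*R0
        qq=np.roll(Rt.as_quat(),1);p=np.array([*f2w(.0,yf),zz])
        j=ctrl.ik(p,qq)
        if j is not None: print(yf,zz,tilt,Rt.as_matrix()[:,2].round(2),proj('wrist',c,(p,qq)).round(0),np.round(j,2))
print(get_state()['time'])
E
```

```text
-0.187 -0.1868 -2.4
-0.186 -0.1858 -1.3
-0.185 -0.1848 -1.5
-0.184 -0.1838 -2.2
-0.183 -0.1828 -1.4
-0.182 -0.1827 -4.2
-0.181 -0.1827 -7.1
-0.18 -0.1827 -10.0
-0.179 -0.1827 -11.3
tab 1191 [-0.02784451 -0.18916503  0.24806123] [ 0.02203051 -0.1752223   0.25714302] [-0.00441346 -0.18210741  0.25497865]
0.3 0.25 25 [-0.06 -0.42 -0.91] [[286. 174.]] [-0.45  0.74 -0.36  1.11  0.51  1.68  0.63]
0.3 0.25 35 [-0.08 -0.57 -0.82] [[320. 174.]] [-0.51  0.83 -0.36  1.01  0.61  1.85  0.61]
0.3 0.25 45 [-0.1  -0.7  -0.71] [[353. 174.]] [-0.69  0.9  -0.04  0.93  0.54  1.92  0.73]
0.3 0.25 15 [-0.04 -0.26 -0.97] [[251. 176.]] [-0.37  0.66 -0.36  1.21  0.39  1.51  0.68]
0.28 0.28 25 [-0.06 -0.42 -0.91] [[309. 172.]] [-0.43  0.7  -0.35  1.1   0.5   1.71  0.67]
0.28 0.28 35 [-0.08 -0.57 -0.82] [[343. 172.]] [-0.49  0.79 -0.36  1.02  0.61  1.87  0.64]
0.28 0.28 45 [-0.1  -0.7  -0.71] [[378. 173.]] [-0.67  0.86 -0.04  0.95  0.56  1.93  0.76]
0.28 0.28 15 [-0.04 -0.26 -0.97] [[274. 173.]] [-0.35  0.63 -0.35  1.2   0.38  1.55  0.72]
0.32 0.22 25 [-0.06 -0.42 -0.91] [[261. 177.]] [-0.47  0.78 -0.36  1.1   0.51  1.66  0.6 ]
0.32 0.22 35 [-0.08 -0.57 -0.82] [[294. 176.]] [-0.54  0.87 -0.36  1.    0.62  1.83  0.58]
0.32 0.22 45 [-0.1  -0.7  -0.71] [[328. 175.]] [-0.63  0.96 -0.24  0.9   0.65  1.96  0.63]
0.32 0.22 15 [-0.04 -0.26 -0.97] [[225. 180.]] [-0.4   0.7  -0.36  1.21  0.41  1.47  0.64]
0.26 0.3 25 [-0.06 -0.42 -0.91] [[327. 171.]] [-0.41  0.67 -0.34  1.11  0.5   1.73  0.7 ]
0.26 0.3 35 [-0.08 -0.57 -0.82] [[362. 171.]] [-0.48  0.75 -0.35  1.04  0.61  1.88  0.67]
0.26 0.3 45 [-0.1  -0.7  -0.71] [[399. 173.]] [-0.65  0.82 -0.04  0.97  0.57  1.93  0.78]
0.26 0.3 15 [-0.04 -0.26 -0.97] [[292. 171.]] [-0.33  0.59 -0.34  1.2   0.37  1.57  0.75]
31.0917
```

View pics/w8.png

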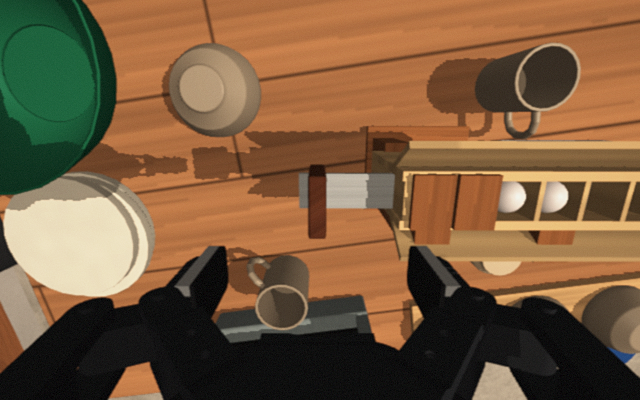

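```bash
python3 - <<'E'
from h import *
q=quat(81.8)
ctrl.movel([*f2w(0,-.18),.38],q,max_speed=.2)
ctrl.movep([*f2w(0,.32),.34],q)
Rt=Ro.from_rotvec(-np.radians(40)*np.array([*X,0]))*Ro.from_quat(np.roll(q,-1))
ctrl.movep([*f2w(0,.33),.21],np.roll(Rt.as_quat(),1))
im,d,pose=wgrab();cv2.imwrite('pics/w9.png',im)
for r in models.masks_of('wrist','ball1_center'):
    P=cloud('wrist',d,pose)[r['mask']];print(r['p'],r['point'],np.median(P,0).round(3))
print(get_state()['time'])
E
```

```text
0.27 [303.0, 170.3] [0.585 0.127 0.032]
34.0167
```

View pics/w9.png

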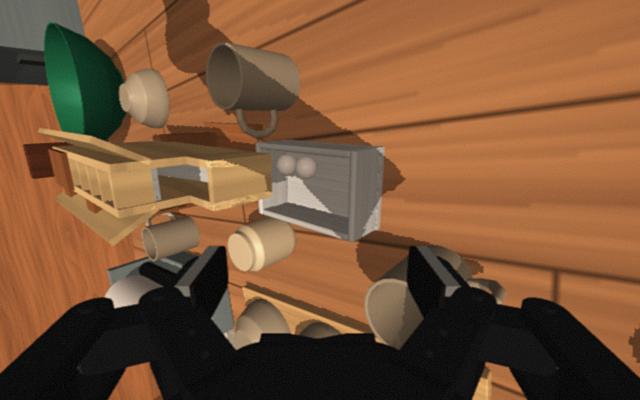

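```bash
python3 - <<'E'
from h import *
ctrl.movel([*f2w(0,.36),.33],max_speed=.2)
ctrl.pause(.5)
s=get_state();print(s['contact_force'].round(1),s['time'])
im,d=vision.grab_frame('top');cv2.imwrite('pics/t10.png',im)
im,d=vision.grab_frame('side');cv2.imwrite('pics/s10.png',im)
ticket.close_job()
E
```

```text
Traceback (most recent call last):
station.Unreachable: the arm cannot follow that straight line within its joint ranges
```

```bash
python3 - <<'E'
from h import *
ctrl.movep([*f2w(0,.33),.34],quat(81.8))
ctrl.pause(.5)
s=get_state();print(s['contact_force'].round(1),s['time'])
im,d=vision.grab_frame('top');cv2.imwrite('pics/t10.png',im)
im,d=vision.grab_frame('side');cv2.imwrite('pics/s10.png',im)
E
```

```text
[-0.6  0.5 -0.1] 35.1167
```

View pics/t10.png

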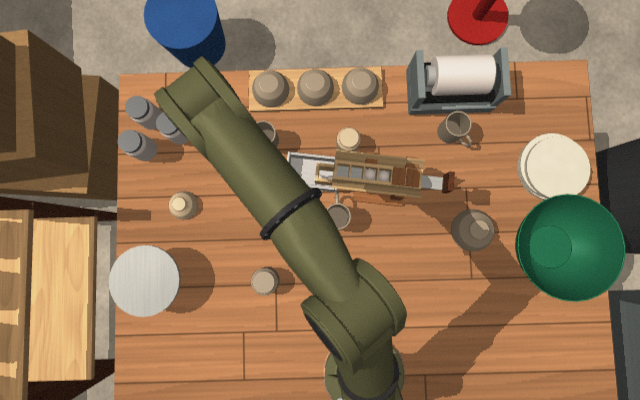

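View pics/s10.png

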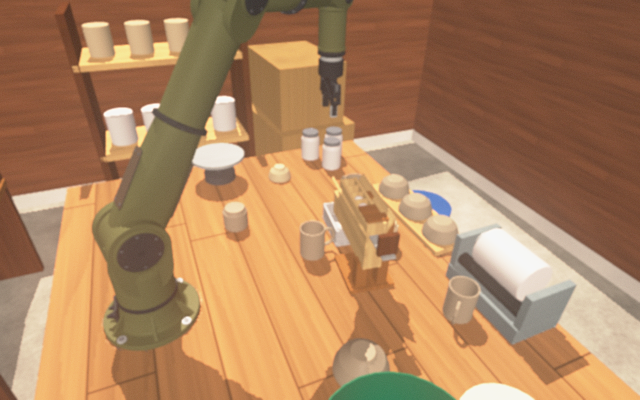

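```bash
python3 - <<'E'
from h import *
print(ticket.close_job(), get_state()['time'])
E
```

```text
the job is handed in; nothing more can be done
the job is handed in; nothing more can be done
```

The pan is standing under the spout with two balls in it, the gate is home, and I handed the job in at about 35 s of the 69 s allowed.

- **Pan:** I pinched its end wall, carried it over and let go. The top camera put it about 16 mm off the spout's centre crosswise and 42 mm lengthwise, inside the 40 mm and 70 mm limits. I offset it on purpose to keep it clear of a mug handle.
- **Gate:** I pushed it against its stop to find zero, drew it 81 mm, waited 2 s and pushed it home. The tab stopped at the same point both times, so the gate is home to within about 1 mm.
- **Balls:** The wrist picture shows two balls in the pan. The wrist picture taken after closing shows the other two in cells 3 and 4.
- **Surroundings:** In the final pictures the pots look to be where they started, but I did not measure them. The arm is clear of everything, with contact force near zero.

Two small things went wrong or disagreed. The ball network reported only one ball in the pan, at low confidence (0.27), so the count of two there is from my own look at the picture. One straight retreat line was refused as unreachable, and I replaced it with a joint-space move.

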